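# Vent the vacuum pot and lay its lid on the sloping stand

### The job

The turning blanks in the vacuum pot are dry: open the red vent tap on the lid to let the vacuum go, then lift the lid off and lay it down gently, handle up and flat on the white sloping board of the lid stand, with its rim just above or against the two wooden pins. Leave the red tap open and the blue pump tap shut, and do not disturb the tin, the bottle, the jar or the mug.

Things in the scene. Friction and masses are not known exactly. Their poses are not given: they have to be found in the camera images.
- pot: fixed stainless steel vacuum pot, 178 mm wide (188 mm at its rim), 120 mm high, inside width 168 mm, holding three wooden blanks. Origin: centre of its underside, z up. At the start the lid lies on its rim.
- lid: loose clear acrylic lid, 0.7 kg with fittings: disc 200 mm wide, 12 mm thick; under it a spigot 164 mm wide, 12 mm deep, 2 mm free all round in the pot's mouth. Origin: centre of the disc's underside, 120 mm up on the pot's rim at the start; z is its upward normal; on the pot its x, y are the pot's. Fittings on top stay within 75 mm of its top face. Vacuum holds it fast until vented.
- lid_handle (a point): middle of the lid's black handle: a straight bar 96 mm long (lid's y), 14 mm wide (x), 14 mm high, its middle on the lid's axis, 35 mm above the disc's top and 47 mm above the lid's origin, on two 12 mm posts 40 mm either side. Axes as the lid's. Beside its middle 45 mm are free on both sides.
- vent_tap (a joint): red vent tap, rad: 0 shut (bar square to its brass pipe), 1.57 fully open (bar in line with the pipe); starts between 0 and 0.2. Grows when the bar turns anticlockwise, seen from outside looking along the stem at the handle. Friction 0.12 N m, no spring. The vacuum is gone and the lid free from 0.9 rad on.
- vent_handle (a point): middle of the red tap's bar: 40 mm long (its x), 10 mm wide (y), 18 mm high (z). Its z is the stem, pointing out and up, leaning 35 degrees from the lid's normal to the lid's -x side (at the start roughly towards the robot). Axes turn with the tap. The tap stands 70 mm from the lid's middle; its 19 mm pipe runs along the lid's y, 38 mm below this point; only the 8 mm stem lies between.
- pump_tap (a joint): blue pump tap, rad: 0 shut, 1.57 open. It starts shut and is to stay shut.
- pump_handle (a point): middle of the blue tap's bar (40 x 10 x 18 mm, length along x), 64 mm above the disc's top, on a stem upright on the lid (z), 73 mm from the lid's middle, 60 degrees round from the lid's +x towards +y. Its mirror place towards -y carries a 44 mm gauge.
- seat (a point): fixed lid stand: point on its white board (200 x 180 mm) where the lid's middle belongs. x points up the slope, y across, z along the board's normal; slope 30 degrees, low edge (40 mm high) roughly towards the robot. Two pins, 12 mm thick, 30 mm tall, stand 87 mm down the slope, 60 mm to either side; a lid touching both is centred here. Lying flat on its spigot, its handle is 59 mm out along z.
- tin_mid (a point): middle of a loose metal tin with a blue band, 72 mm wide, 105 mm high, standing on the table; leave it alone.
- glue_mid (a point): middle of a loose white glue bottle, 58 mm wide, 225 mm high, standing; leave it alone.
- jar_mid (a point): middle of a loose amber jar, 68 mm wide, 85 mm high, standing; leave it alone.
- mug_mid (a point): middle of a loose white mug, 68 mm wide, 78 mm high, its handle standing about 30 mm out, roughly towards the robot; leave it alone.
Things that resemble listed ones, but are neither listed nor needed, are in the scene too. Leave any purple look-alike of the lid alone. What is shaped like the pot but purple is not meant.

How it is judged (in metres and radians):
On the way, in this order (a step that is already met when the one before it is completed fails the run):
1. the red vent tap is opened while the lid still lies on the pot (value of joint vent_tap above 0.9 rad and z of lid_handle in the frame of pot below 0.175 m), for 0.1 s.
2. the lid is lifted clear of the pot (z of lid_handle in the frame of pot above 0.2 m), for 0.1 s.
At the end, for the whole second after the job is handed in: the lid lies still and flat (within 0.08 rad) on the stand's board, handle up, its middle within 12 mm below, 18 mm above and 20 mm either side of where it touches both pins; the vent tap still past 0.75 rad, the pump tap under 0.3 rad (x of lid_handle in the frame of seat between -0.012 and 0.018 m and y of lid_handle in the frame of seat between -0.02 and 0.02 m and z of lid_handle in the frame of seat between 0.052 and 0.066 m and angle between the z axis of lid and the z axis of seat, either way round below 0.08 rad and linear speed of lid below 0.02 m/s and value of joint vent_tap above 0.75 rad and value of joint pump_tap below 0.3 rad).
It fails at once if the lid is lifted or shifted before the vent tap is opened (distance of lid from where it was at the start of the episode above 0.008 m and value of joint vent_tap below 0.5 rad).
It fails at once if the blue pump tap is opened (value of joint pump_tap above 0.3 rad).
It fails at once if the lid is dropped or slides away unheld (contact force between lid and the fingers below 0.1 N and linear speed of lid above 0.4 m/s).
It fails at once if a bystander is pushed more than 30 mm or knocked over (distance of any of tin_mid, glue_mid, jar_mid, mug_mid from where it was at the start of the episode above 0.03 m).
It also fails if it takes over 53 s, if anything falls off the work surface, if the arm or the gripper's body presses on something with over 40 N, if the wrist force passes 120 N, or if a joint passes its speed limit or range.

### The arm

A 6-joint arm with a two-finger parallel gripper is mounted at the origin on the work surface. World frame = base frame: x ahead of the robot, y to its left, z up, the work surface at z = 0. Lengths are in m, angles in degrees, forces in N, time in s.
With the tool pointing down it reaches from about 0.4 to 0.825 m from the base axis. Payload 7 kg.
Tool frame: the origin (TCP) lies midway between the tips of the shut fingers; the grasp point (between the pads) lies 19 mm behind it; z points along the fingers, y is the direction in which the jaws open and shut (so a half turn about z gives the same grasp; the last joint's range is limited). The gripper opens to 88 mm and grips with 3 to 60 N. Pads are 19 mm wide; open, the fingers measure 130 mm over their backs; the gripper's body (78 mm by 193 mm) begins 47 mm behind the grasp point.
Start: joints at [-56.66, 20.546, 0.682, 0, -70.136, -16.507], TCP at [0.195, -0.646, 0.227] pointing down, gripper open.
Joint ranges: [-176.03, 176.03], [-82.01, 121.73], [-58.28, 71.71], [-173.87, 95.51], [-174.79, -0.11], [-173.66, 173.66]. Speed limits (degrees/s): [136.94, 136.94, 172.46, 180, 180, 180].

### API

Orientations are given as [roll, pitch, yaw] about the fixed x, y, z axes, in that order (R = Rz(yaw) Ry(pitch) Rx(roll)).
In Python, from plant import r gives the robot as it stands.
- The arm moves only by the tool carry_out, never from a script. Its argument "motion" is one flat list of numbers, 7 for each row, row after row: the turn, a rotation vector about the tool's x, y, z in degrees, then the shift along the tool's x, y, z in cm, then the finger opening in cm, from 0 to 8.76. A call has 1 to 20 rows; each row shifts and turns the commanded pose from where the row before left it, along the tool's axes as they then stand; what a row does not reach is not made up. A row lasts 1/12 s, in which the tool goes at most 41.7 mm and 7.16 degrees, less where a joint would pass 70% of its speed; a pose out of reach is approached as far as the arm can. A call is refused whole if a number of a shift passes 4.17 or a number of a turn 7.16, either way. A call with a gripper value outside its range is refused whole. The fingers move at their own pace and stop on an object; "grip_force" is the grip in N (left out, the last holds). Time passes only in rows, so rows that do not move let the fingers close. It gives the time, the measured TCP pose, the force and the opening at its end, in the units of the state.
- r.get_state(): the state, without advancing time (a new reading comes with each control period).
- r.capture(name): name is "scene" or "top" or "wrist"; returns a dict with "pixels" (400x640x3 uint8, red, green, blue), "K" (3x3 intrinsics, pixels), "k1" (the pictures are not rectified: a ray, as slopes to the right and down, at radius r is drawn at 1 + k1 r^2 times it, then the intrinsics apply), "R" (3x3) and "t" (3): a world point X has camera coordinates R X + t. Camera axes: x right, y down, z forward; pixel columns grow to the right and rows downward; lengths in m; the calibration is good to about 2 mm. A picture is of the moment at which its call begins. There is no depth.
- r.close_job(): hands the job in, once; it reports no verdict.
The state is a dict: "time_s": time; "joints": joint angles; "qd": joint speeds; "joint_torque": joint torques, N m; "tcp_pos": TCP position; "eef_rot": TCP orientation; "contact_force": force on the tool from outside, world axes, zero at the start; "moment": the same for the moment, N m; "gripper_width": finger opening in m.
Only numpy, scipy, OpenCV 4.12 (cv2) and the standard library are available. Lean on these libraries where they do the work, as an engineer would, in place of code of your own. Each camera call takes 0.05 s, during which the arm holds its last target. There are 200 camera calls.

## Working session

There is one attempt and no reset: what is moved stays moved. The work goes in short steps, Python scripts to look and compute and a tool call to move; the robot and the scene stay as the last step left them, time stands still between calls to the robot, and variables do not carry over. Pictures are saved under pics/ and viewed, about 8 in all and at most 12, crops included, and the job is handed in when it is done.

Besides the shell and the picture viewer there is one more tool, called after ">>>" in YAML: its name, and indented under it one key for each argument. carry_out: Moves the arm, as the interface text tells. Its arguments: {"type":"object","properties":{"motion":{"type":"array"},"grip_force":{"type":"number"}},"required":["motion"]}

```bash
mkdir -p pics; ls; python3 - <<'E'
from plant import r
import cv2,pickle
d={}
for n in ("scene","top"):
    c=r.capture(n); d[n]=c; cv2.imwrite(f"pics/{n}0.png",c["pixels"][:,:,::-1])
    print(n,c["K"],c["k1"],c["R"],c["t"])
pickle.dump(d,open("c0.pkl","wb"))
print(r.get_state())
E
```

```text
pics
scene [[380.23800452   0.         314.90253332]
 [  0.         380.23800452 201.46318445]
 [  0.           0.           1.        ]] -0.08678544413154643 [[ 0.50583935  0.86262345 -0.00270697]
 [ 0.63351045 -0.3736145  -0.67755201]
 [-0.58548361  0.34101757 -0.73546989]] [-0.19367484 -0.27466474  1.45983164]
top [[455.1793465    0.         323.8148188 ]
 [  0.         455.1793465  197.11541048]
 [  0.           0.           1.        ]] -0.043461897264551234 [[-0.02652293 -0.99961984  0.00753024]
 [-0.9978319   0.0260201  -0.06045201]
 [ 0.06023309 -0.00911728 -0.9981427 ]] [-0.06225752  0.54897658  1.47468897]
{'time_s': 0.1, 'joints': array([-5.66605966e+01,  2.05878876e+01,  6.40211286e-01, -1.76397135e-02,
       -7.01343496e+01, -1.65078578e+01]), 'qd': array([ 0.01771786, -0.08423559,  0.13759576,  0.04169314, -0.00298413,
       -0.05819452]), 'joint_torque': array([-1.06083233e-03, -5.84160948e+01,  2.93752098e+01,  7.01556891e+00,
        1.02030986e-02, -4.65919322e-05]), 'tcp_pos': array([ 0.19532123, -0.64568648,  0.22571941]), 'eef_rot': array([ 1.79916643e+02, -7.40972280e-03, -1.63174455e+02]), 'contact_force': array([ 0.26305736, -0.14048954, -0.09879676]), 'moment': array([ 0.00557774, -0.02418575, -0.00899602]), 'gripper_width': 0.08781188014249289}
```

View pics/scene0.png

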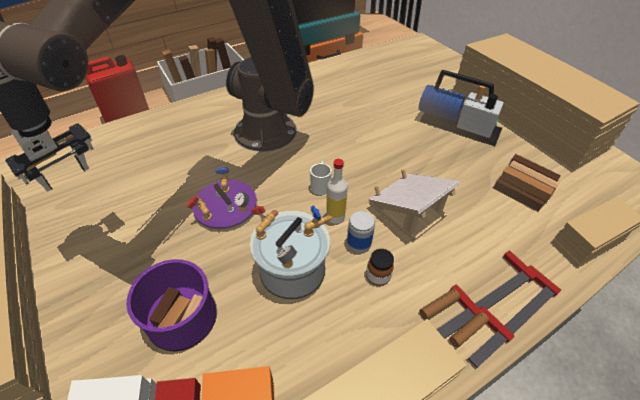

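View pics/top0.png

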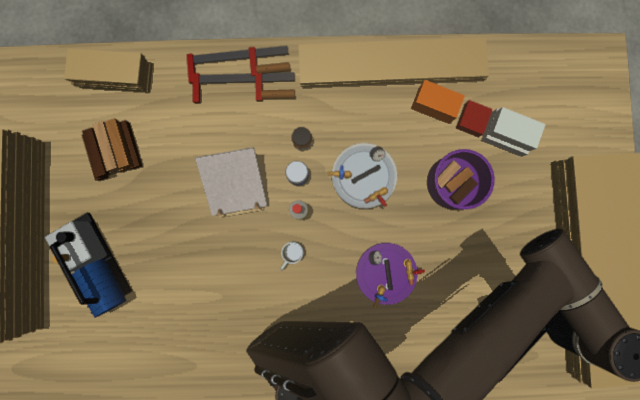

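The scene view shows the pot and clear lid at (290,245), with the red tap at (262,215), the blue tap at (318,215) and the board at (415,195). In the top view the lid is at (364,176), the red tap at (376,197), the board at (232,182) and its pins at (221,212) and (260,207). I'll enlarge these areas.

```bash
cat > h.py <<'E'
import numpy as np,cv2
def D(c): return np.array([c["k1"],0,0,0,0.])
# NB forward model: drawn = ray*(1+k1 r^2) = OpenCV's distortion with k1 only
def ray(c,u,v):
    p=cv2.undistortPoints(np.array([[[u,v]]],float),c["K"],D(c))[0,0]
    d=c["R"].T@np.array([p[0],p[1],1]); return -c["R"].T@c["t"],d/np.linalg.norm(d)
def onz(c,u,v,z):
    o,d=ray(c,u,v); return o+d*(z-o[2])/d[2]
def tri(rs):
    A=sum(np.eye(3)-np.outer(d,d) for o,d in rs); b=sum((np.eye(3)-np.outer(d,d))@o for o,d in rs)
    x=np.linalg.solve(A,b); return x,[round(1e3*np.linalg.norm(np.cross(x-o,d)),1) for o,d in rs]
def proj(c,X):
    return cv2.projectPoints(np.atleast_2d(X).astype(float),cv2.Rodrigues(c["R"])[0],c["t"],c["K"],D(c))[0][:,0]
def blob(c,lo,hi,box):
    x0,y0,x1,y1=box; h=cv2.cvtColor(c["pixels"],cv2.COLOR_RGB2HSV)
    m=cv2.inRange(h,np.array(lo),np.array(hi)); k=np.zeros_like(m); k[y0:y1,x0:x1]=m[y0:y1,x0:x1]
    return k
E
python3 - <<'E'
import pickle,cv2,numpy as np
d=pickle.load(open("c0.pkl","rb"))
def crop(n,x,y,w,h,s): return cv2.resize(d[n]["pixels"][y:y+h,x:x+w,::-1],None,fx=s,fy=s,interpolation=cv2.INTER_CUBIC)
a=np.vstack([np.hstack([crop("top",324,136,80,80,5),crop("top",190,142,80,80,5)]),
 np.hstack([crop("scene",245,195,100,50,4),crop("scene",365,165,100,50,4)])])
cv2.imwrite("pics/z.png",a)
E
```

```text
(no output)
```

View pics/z.png

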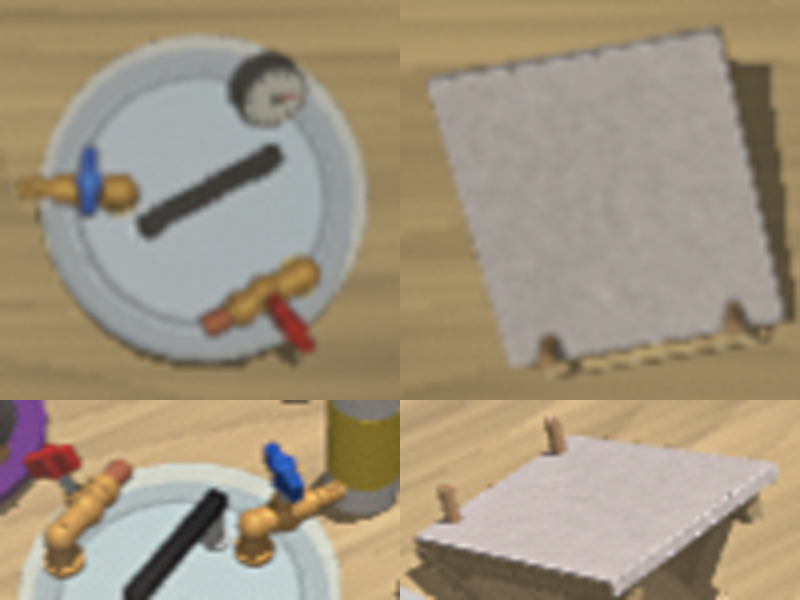

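```bash
python3 - <<'E'
import pickle,cv2,numpy as np
from h import *
np.set_printoptions(precision=4,suppress=True)
d=pickle.load(open("c0.pkl","rb")); T,S=d["top"],d["scene"]
t=lambda x,y,o:ray(T,o[0]+x/5,o[1]+y/5)
P=[onz(T,324+x/5,136+y/5,.1805) for x,y in ((147,228),(275,152))]
print("handle",P,(P[0]+P[1])/2,np.linalg.norm(P[0]-P[1]))
y=P[0]-P[1]; print("lid yaw",np.degrees(np.arctan2(-y[0],y[1])))
print("vent",tri([ray(T,382,200.6),ray(S,258,210.5)]))
print("pump",tri([ray(T,342,172),ray(S,316.2,212.7)]))
sc=[((267,205.6),(369.5,199.5)),((213,215),(406.2,174.2)),((196,158),(459.2,181.2)),((254,148),(419.2,213))]
C=[]
for a,b in sc:
    x,e=tri([ray(T,*a),ray(S,*b)]); C.append(x); print("corner",x,e)
C=np.array(C)
for i in range(4): print(np.linalg.norm(C[i]-C[(i+1)%4]))
n=np.cross(C[1]-C[0],C[3]-C[0]); print("n",n/np.linalg.norm(n))
for nm,u,z in (("glue",(298,210),.225),("tin",(297,173),.105),("jar",(302,139),.085),("mug",(292,252),.078),):
    print(nm,onz(T,*u,z))
E
```

```text
handle [array([ 0.5805, -0.1629,  0.1805]), array([ 0.6233, -0.2394,  0.1805])] [ 0.6019 -0.2012  0.1805] 0.08770481102660556
lid yaw 29.234147723737717
vent (array([ 0.5225, -0.244 ,  0.1849]), [np.float64(0.2), np.float64(0.2)])
pump (array([ 0.6083, -0.1289,  0.1945]), [np.float64(0.8), np.float64(0.8)])
corner [0.5244 0.1094 0.0335] [np.float64(1.7), np.float64(1.7)]
corner [0.4967 0.2818 0.0356] [np.float64(1.4), np.float64(1.4)]
corner [0.6697 0.3099 0.1354] [np.float64(0.8), np.float64(0.8)]
corner [0.6976 0.135  0.127 ] [np.float64(1.9), np.float64(1.9)]
0.17461264245494523
0.20170083832024935
0.1772859190010018
0.1984738689963689
n [ 0.464   0.0855 -0.8817]
glue [ 0.5002 -0.0012  0.225 ]
tin [0.6187 0.005  0.105 ]
jar [ 0.7283 -0.0122  0.085 ]
mug [0.3745 0.0277 0.078 ]
```

```bash
cat >> h.py <<'E'
from scipy.spatial.transform import Rotation as Ro
def pose(st): return np.array(st["tcp_pos"]),Ro.from_euler("xyz",st["eef_rot"],degrees=True)
def plan(p0,R0,p1,R1,n,nd=2):
    w=(R0.inv()*R1).as_rotvec()/n; w=np.radians(np.round(np.degrees(w),nd))
    Rs=[R0*Ro.from_rotvec(w*k) for k in range(n+1)]
    M=sum(R.as_matrix() for R in Rs[:n])
    s=np.round(np.linalg.solve(M,(p1-p0)*100),nd)
    print(n,"rows: turn",np.round(np.degrees(w),nd),"shift",s,"| end err mm",np.round((p0+M@s/100-p1)*1e3,1))
def frame(z,y):
    z=z/np.linalg.norm(z); y=y-z*(y@z); y/=np.linalg.norm(y); return Ro.from_matrix(np.c_[np.cross(y,z),y,z])
E
cat > targets.py <<'E'
import numpy as np
from h import *
LY=29.; L=Ro.from_euler("z",LY,degrees=True); s,c=np.sin(np.radians(35)),np.cos(np.radians(35))
lid=np.array([.602,-.201,.120])
vent=lid+L.apply([-.0918,0,.065])
RV=frame(L.apply([s,0,-c]),L.apply([0,1,0])); zt=RV.as_matrix()[:,2]
E
python3 - <<'E'
from targets import *; from plant import r
p,R=pose(r.get_state()); print(vent,RV.as_euler("xyz",degrees=True))
plan(p,R,vent+zt*(.015-.11),RV,18)
E
```

```text
[ 0.52170991 -0.24550552  0.185     ] [-180.   35. -151.]
18 rows: turn [-0.2  -1.94 -0.66] shift [-2.23  1.33  0.46] | end err mm [0.2 0.3 0. ]
```

>>> carry_out:
  motion: [-0.2, -1.94, -0.66, -2.23, 1.33, 0.46, 8.7, -0.2, -1.94, -0.66, -2.23, 1.33, 0.46, 8.7, -0.2, -1.94, -0.66, -2.23, 1.33, 0.46, 8.7, -0.2, -1.94, -0.66, -2.23, 1.33, 0.46, 8.7, -0.2, -1.94, -0.66, -2.23, 1.33, 0.46, 8.7, -0.2, -1.94, -0.66, -2.23, 1.33, 0.46, 8.7, -0.2, -1.94, -0.66, -2.23, 1.33, 0.46, 8.7, -0.2, -1.94, -0.66, -2.23, 1.33, 0.46, 8.7, -0.2, -1.94, -0.66, -2.23, 1.33, 0.46, 8.7, -0.2, -1.94, -0.66, -2.23, 1.33, 0.46, 8.7, -0.2, -1.94, -0.66, -2.23, 1.33, 0.46, 8.7, -0.2, -1.94, -0.66, -2.23, 1.33, 0.46, 8.7, -0.2, -1.94, -0.66, -2.23, 1.33, 0.46, 8.7, -0.2, -1.94, -0.66, -2.23, 1.33, 0.46, 8.7, -0.2, -1.94, -0.66, -2.23, 1.33, 0.46, 8.7, -0.2, -1.94, -0.66, -2.23, 1.33, 0.46, 8.7, -0.2, -1.94, -0.66, -2.23, 1.33, 0.46, 8.7, -0.2, -1.94, -0.66, -2.23, 1.33, 0.46, 8.7, 0, 0, 0, 0, 0, 0, 5, 0, 0, 0, 0, 0, 0, 5]

```text
time_s: 1.77
tcp_pos: [0.4743, -0.2713, 0.2637]
eef_rot: [-179.8, 35.0, -150.8]
contact_force: [-0.7, 0.5, -0.0]
gripper_width: 0.0788
```

```bash
python3 - <<'E'
from targets import *; from plant import r
import pickle
st=r.get_state();p,R=pose(st); print(p,st["eef_rot"],st["joints"],st["gripper_width"])
c=r.capture("wrist"); pickle.dump(c,open("w1.pkl","wb")); cv2.imwrite("pics/w1.png",c["pixels"][:,:,::-1])
print(proj(c,[vent,lid+[0,0,.047],p]))
E
```

```text
[ 0.47433465 -0.27126954  0.26365598] [-179.78529202   35.04934291 -150.7580972 ] [-33.49718606   2.41623906 -12.58391485 -35.17842894 -62.01870608
 -13.99500309] 0.07880144741540775
[[319.65536828 198.50231388]
 [319.78546365 236.67200549]
 [319.69457925 238.9842631 ]]
```

View pics/w1.png

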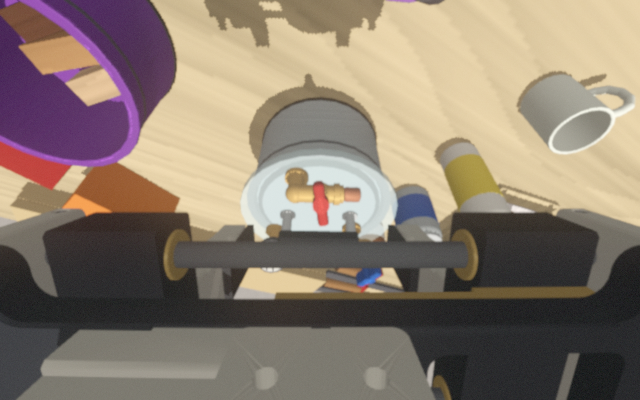

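The wrist view shows the red bar centred at about (320,203), from (318,184) to (322,223), close to the predicted (320,198). I'll refine it with red masks in all three views.

```bash
python3 - <<'E'
from targets import *; from plant import r
import pickle
d=pickle.load(open("c0.pkl","rb")); w=pickle.load(open("w1.pkl","rb"))
rs=[]
for n,c,b in (("top",d["top"],(374,190,390,210)),("scene",d["scene"],(250,203,266,218)),("wrist",w,(300,170,340,232))):
    m=blob(c,(0,165,50),(6,255,255),b)|blob(c,(174,165,50),(180,255,255),b)
    k=cv2.connectedComponentsWithStats(m); i=1+np.argmax(k[2][1:,4]); a=cv2.minAreaRect(np.argwhere(k[1]==i)[:,::-1].astype(np.float32))
    print(n,k[2][i],k[3][i],a, proj(c,vent)); rs.append(ray(c,*k[3][i]))
x,e=tri(rs); print(x,e,tri(rs[:2]),"lid frame",L.inv().apply(x-lid),"tool frame off",RV.inv().apply(x-vent))
E
```

```text
top [378 195   8  11  31] [381.64516129 200.25806452] ((381.6153869628906, 199.923095703125), (12.203404426574707, 2.77350115776062), 56.3099365234375) [[382.47446946 200.83547656]]
scene [252 206  13   8  42] [258.4047619  208.92857143] ((257.79998779296875, 209.6000213623047), (7.155416965484619, 10.733125686645508), 63.43495178222656) [[257.22728548 210.48527475]]Traceback (most recent call last):
  File "<stdin>", line 7, in <module>
    return _wrapfunc(a, 'argmax', axis=axis, out=out, **kwds)
    return bound(*args, **kwds)
ValueError: attempt to get argmax of an empty sequence
```

```bash
python3 - <<'E'
from targets import *; from plant import r
import pickle
d=pickle.load(open("c0.pkl","rb")); w=pickle.load(open("w1.pkl","rb"))
rs=[]
for n,c,b,S in (("top",d["top"],(374,190,390,210),165),("scene",d["scene"],(250,203,266,218),165),("wrist",w,(310,175,332,232),140)):
    h=cv2.cvtColor(c["pixels"],cv2.COLOR_RGB2HSV)
    if n=="wrist": print(h[203,318:324],h[190,316:322])
    m=blob(c,(0,S,50),(4,255,255),b)|blob(c,(170,S,50),(180,255,255),b)
    k=cv2.connectedComponentsWithStats(m); i=1+np.argmax(k[2][1:,4]); a=cv2.minAreaRect(np.argwhere(k[1]==i)[:,::-1].astype(np.float32))
    print(n,k[2][i],k[3][i],a, proj(c,vent)); rs.append(ray(c,*a[0]))
x,e=tri(rs); print(x,e,tri(rs[:2]),"lid frame",L.inv().apply(x-lid),"tool frame off",RV.inv().apply(x-vent))
o,dd=ray(w,320,203.5);n=zt;q=o+dd*((vent-o)@n)/(dd@n);print("wrist ray on bar plane, tool off",RV.inv().apply(q-vent))
E
```

```text
top [378 196   8  10  29] [381.86206897 200.62068966] ((381.8461608886719, 200.26922607421875), (11.371355056762695, 2.77350115776062), 56.3099365234375) [[382.47446946 200.83547656]]
scene [252 206  13   8  42] [258.4047619  208.92857143] ((257.79998779296875, 209.6000213623047), (7.155416965484619, 10.733125686645508), 63.43495178222656) [[257.22728548 210.48527475]]
[[  2 152 230]
 [  2 149 233]
 [  2 152 236]
 [  2 147 237]
 [  2 148 233]
 [  2 149 226]] [[  2 152 216]
 [  2 156 218]
 [  2 151 218]
 [  1 152 218]
 [  1 155 215]
 [  2 153 213]]
wrist [313 185  15  40 401] [320.28927681 203.50623441] ((320.52117919921875, 204.42393493652344), (39.35084533691406, 13.283406257629395), 87.1375961303711) [[319.65536828 198.50231388]]
[ 0.52346221 -0.24361292  0.18956983] [np.float64(0.6), np.float64(0.7), np.float64(0.4)] (array([ 0.52305514, -0.24364648,  0.18854956]), [np.float64(0.4), np.float64(0.4)]) lid frame [-0.08934986  0.00080578  0.06956983] tool frame off [-0.00462819  0.00080578 -0.00233804]
wrist ray on bar plane, tool off [-4.79815571e-03  3.30498733e-04  3.98938981e-18]
```

```bash
python3 - <<'E'
from targets import *; from plant import r
p,R=pose(r.get_state()); t=vent+RV.apply([-.0046,.0007,.015])
plan(p,R,t,RV,5)
E
```

```text
5 rows: turn [-0.02  0.    0.03] shift [-0.09  0.01  2.21] | end err mm [ 0.4 -0.1 -0. ]
```

>>> carry_out:
  motion: [0, 0, 0, -0.09, 0.01, 2.2, 5, 0, 0, 0, -0.09, 0.01, 2.2, 5, 0, 0, 0, -0.09, 0.01, 2.2, 5, 0, 0, 0, -0.09, 0.01, 2.2, 5, 0, 0, 0, -0.09, 0.01, 1.1, 5, 0, 0, 0, 0, 0, 1.1, 5, 0, 0, 0, 0, 0, 0, 5, 0, 0, 0, 0, 0, 0, 0, 0, 0, 0, 0, 0, 0, 0, 0, 0, 0, 0, 0, 0, 0, 0, 0, 0, 0, 0, 0, 0, 0, 0, 0, 0, 0, 0, 0, 0, 0, 0, 0, 0, 0, 0, 0, 0, 0, 0, 0, 0, 0, 0, 0, 0, 0, 0, 0, 0, 0, 0, 0, 0, 0, 0, 0]
  grip_force: 15

```text
time_s: 3.15
tcp_pos: [0.5327, -0.2392, 0.1764]
eef_rot: [-179.8, 35.1, -150.8]
contact_force: [-3.2, 0.2, 4.5]
gripper_width: 0.0106
```

>>> carry_out:
  motion: [0, 0, -6, 0, 0, 0, 0, 0, 0, -6, 0, 0, 0, 0, 0, 0, -6, 0, 0, 0, 0, 0, 0, -6, 0, 0, 0, 0, 0, 0, -6, 0, 0, 0, 0, 0, 0, -6, 0, 0, 0, 0, 0, 0, -6, 0, 0, 0, 0, 0, 0, -6, 0, 0, 0, 0, 0, 0, -6, 0, 0, 0, 0, 0, 0, -6, 0, 0, 0, 0, 0, 0, -6, 0, 0, 0, 0, 0, 0, -6, 0, 0, 0, 0, 0, 0, -6, 0, 0, 0, 0, 0, 0, 0, 0, 0, 0, 0, 0, 0, 0, 0, 0, 0, 0]

```text
time_s: 4.4
tcp_pos: [0.5318, -0.2391, 0.1755]
eef_rot: [-145.6, 6.9, -70.9]
contact_force: [-4.6, -0.4, 2.8]
gripper_width: 0.0099
```

```bash
python3 - <<'E'
from plant import r
st=r.get_state(); print(st["joints"],st["contact_force"],st["moment"],st["gripper_width"],st["eef_rot"])
E
```

```text
[-27.09661241   9.04735286 -16.55220442 -38.37226871 -49.99906352
  65.5466324 ] [-4.55887886 -0.43548636  2.81067283] [-0.71351888  2.78909102  0.62047107] 0.009892509377114955 [-145.61370663    6.85324544  -70.94259156]
```

>>> carry_out:
  motion: [0, 0, 0, 0, 0, 0, 3.5, 0, 0, 0, 0, 0, 0, 3.5, 0, 0, 0, 0, 0, 0, 3.5, 0, 0, 0, 0, 0, 0, 3.5, 0, 0, 0, 0, 0, -1, 3.5, 0, 0, 0, 0, 0, -2, 3.5, 0, 0, 0, 0, 0, -3, 3.5, 0, 0, 0, 0, 0, -3, 3.5, 0, 0, 0, 0, 0, -2.5, 3.5, 0, 0, 0, 0, 0, 0, 3.5, 0, 0, 0, 0, 0, 0, 3.5]

```text
time_s: 5.32
tcp_pos: [0.4746, -0.272, 0.2722]
eef_rot: [-145.4, 6.5, -70.9]
contact_force: [0.5, 0.2, -0.0]
gripper_width: 0.0351
```

```bash
python3 - <<'E'
from targets import *; from plant import r
import pickle
st=r.get_state();p,R=pose(st); print(p,st["eef_rot"],st["gripper_width"])
c=r.capture("wrist"); t=r.capture("top"); s=r.capture("scene"); pickle.dump((c,t,s),open("w2.pkl","wb"))
a=np.hstack([c["pixels"][100:300,120:520],cv2.resize(t["pixels"][136:216,324:404],(200,200)),cv2.resize(s["pixels"][195:265,245:315],(200,200))])
cv2.imwrite("pics/w2.png",a[:,:,::-1])
E
```

```text
[ 0.47463472 -0.272046    0.2722489 ] [-145.40641896    6.5468436   -70.89870408] 0.035083310742129316
```

View pics/w2.png

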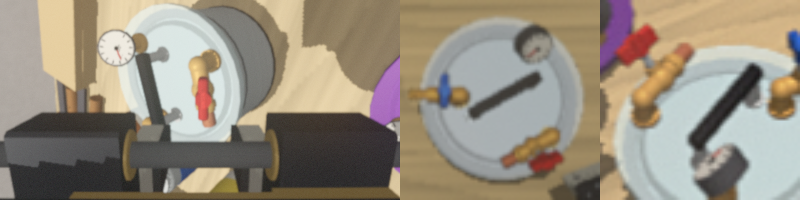

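The tap bar now lies along its pipe in all three panels, so the vent is open. The handle is next.

```bash
python3 - <<'E'
from targets import *; from plant import r
import pickle
w,t,s=pickle.load(open("w2.pkl","rb")); rs=[]
for n,c,b in (("top",t,(350,160,384,188)),("scene",s,(270,212,304,250))):
    m=blob(c,(0,0,0),(180,255,75),b); k=cv2.connectedComponentsWithStats(m); i=1+np.argmax(k[2][1:,4])
    a=cv2.minAreaRect(np.argwhere(k[1]==i)[:,::-1].astype(np.float32)); bx=cv2.boxPoints(a)
    print(n,k[2][i],k[3][i],a); rs.append(ray(c,*a[0]))
    e=[bx[np.argsort(bx[:,0])[:2]].mean(0),bx[np.argsort(bx[:,0])[2:]].mean(0)]
    E=[onz(c,*q,.170) for q in e]; print(E,(E[0]+E[1])/2, np.degrees(np.arctan2(*(E[0]-E[1])[:2]))) 
print(tri(rs))
E
```

```text
top [352 165  28  18 103] [365.77669903 173.30097087] ((365.5382080078125, 173.57003784179688), (3.7510080337524414, 30.885963439941406), 61.38954162597656)
[array([ 0.58342585, -0.15954759,  0.17      ]), array([ 0.62527412, -0.24112244,  0.17      ])] [ 0.60434998 -0.20033502  0.17      ] -27.15803379362886
scene [276 218  26  30 198] [288.61111111 231.92424242] ((288.6612548828125, 232.21475219726562), (6.0387725830078125, 35.06513977050781), 40.10091018676758)
[array([ 0.63184137, -0.24645829,  0.17      ]), array([ 0.58724336, -0.16196346,  0.17      ])] [ 0.60954237 -0.20421088  0.17      ] 152.17403825455506
(array([ 0.60477684, -0.20198026,  0.16183434]), [np.float64(1.0), np.float64(1.0)])
```

```bash
cat >> targets.py <<'E'
lid=np.array([.605,-.201,.120]); L=Ro.from_euler("z",27.8,degrees=True)
RH=frame(np.array([0,0,-1.]),-L.apply([1,0,0]))
hand=lid+[0,0,.047]
E
python3 - <<'E'
from targets import *; from plant import r
p,R=pose(r.get_state()); print(RH.as_euler("xyz",degrees=True))
plan(p,R,hand+[0,0,.09],RH,9)
E
```

```text
[180.    0.  -62.2]
9 rows: turn [-3.87  0.44 -1.16] shift [-0.16 -1.52  0.69] | end err mm [-0.   0.2 -0.3]
```

>>> carry_out:
  motion: [-3.87, 0.44, -1.16, -0.16, -1.52, 0.69, 4, -3.87, 0.44, -1.16, -0.16, -1.52, 0.69, 4, -3.87, 0.44, -1.16, -0.16, -1.52, 0.69, 4, -3.87, 0.44, -1.16, -0.16, -1.52, 0.69, 4, -3.87, 0.44, -1.16, -0.16, -1.52, 0.69, 4, -3.87, 0.44, -1.16, -0.16, -1.52, 0.69, 4, -3.87, 0.44, -1.16, -0.16, -1.52, 0.69, 4, -3.87, 0.44, -1.16, -0.16, -1.52, 0.69, 4, -3.87, 0.44, -1.16, -0.16, -1.52, 0.69, 4, 0, 0, 0, 0, 0, 0, 4, 0, 0, 0, 0, 0, 0, 4, 0, 0, 0, 0, 0, 0, 4]

```text
time_s: 6.47
tcp_pos: [0.6051, -0.2005, 0.2559]
eef_rot: [179.9, 0.0, -62.1]
contact_force: [0.1, -0.3, -0.1]
gripper_width: 0.0403
```

```bash
python3 - <<'E'
from targets import *; from plant import r
st=r.get_state();p,R=pose(st); print(p,st["eef_rot"],st["joints"],st["gripper_width"])
plan(p,R,hand-[0,0,.017],RH,6)
c=r.capture("wrist"); cv2.imwrite("pics/w3.png",c["pixels"][:,:,::-1])
print(proj(c,[hand+L.apply([0,.048,.007]),hand+L.apply([0,-.048,.007])]))
E
```

```text
[ 0.6051002  -0.20049457  0.2558949 ] [ 1.79948093e+02  2.00521741e-02 -6.20949663e+01] [-8.16773421e-01  1.61354858e+01 -1.80343954e+00  7.73296336e-03
 -7.21162317e+01  2.87194380e+01] 0.04034954769064178
6 rows: turn [0.01 0.   0.02] shift [0.01 0.   1.76] | end err mm [ 0.3 -0.   0.3]
[[319.33858925 252.41450543]
 [319.33698024 146.66129013]]
```

View pics/w3.png

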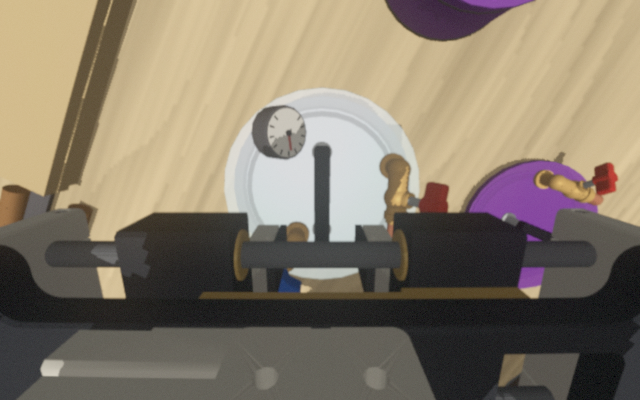

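The wrist view shows the handle running straight down column 322 with its far end at row 146. Prediction was (319,147), so it sits about 2 mm towards +tool y and is already aligned in yaw.

>>> carry_out:
  motion: [0, 0, 0, 0, 0.2, 2, 4, 0, 0, 0, 0, 0, 2, 4, 0, 0, 0, 0, 0, 2, 4, 0, 0, 0, 0, 0, 2, 4, 0, 0, 0, 0, 0, 1.6, 4, 0, 0, 0, 0, 0, 0.9, 4, 0, 0, 0, 0, 0, 0, 4, 0, 0, 0, 0, 0, 0, 0, 0, 0, 0, 0, 0, 0, 0, 0, 0, 0, 0, 0, 0, 0, 0, 0, 0, 0, 0, 0, 0, 0, 0, 0, 0, 0, 0, 0, 0, 0, 0, 0, 0, 0, 0, 0, 0, 0, 0, 0, 0, 0]
  grip_force: 50

```text
time_s: 7.68
tcp_pos: [0.6042, -0.2022, 0.1534]
eef_rot: [-179.9, -0.1, -62.1]
contact_force: [0.3, 2.0, 4.9]
gripper_width: 0.0135
```

>>> carry_out:
  motion: [0, 0, 0, 0, 0, -0.5, 0, 0, 0, 0, 0, 0, -0.5, 0, 0, 0, 0, 0, 0, -0.7, 0, 0, 0, 0, 0, 0, -0.7, 0, 0, 0, 0, 0, 0, -0.7, 0, 0, 0, 0, 0, 0, -0.9, 0, 0, 0, 0, 0, 0, -1, 0, 0, 0, 0, 0, 0, -1, 0, 0, 0, 0, 0, 0, 0, 0, 0, 0, 0, 0, 0, 0, 0]

```text
time_s: 8.52
tcp_pos: [0.604, -0.2022, 0.2135]
eef_rot: [-179.9, -0.1, -62.1]
contact_force: [0.2, 0.4, -7.0]
gripper_width: 0.0135
```

>>> carry_out:
  motion: [0, 0, 0, 0, 0, -1.5, 0, 0, 0, 0, 0, 0, -1.5, 0, 0, 0, 0, 0, 0, -1.5, 0, 0, 0, 0, 0, 0, -1.5, 0, 0, 0, 0, 0, 0, -1.5, 0, 0, 0, 0, 0, 0, -1.5, 0, 0, 0, 0, 0, 0, -1.5, 0, 0, 0, 0, 0, 0, -1.5, 0, 0, 0, 0, 0, 0, -1, 0, 0, 0, 0, 0, 0, 0, 0, 0, 0, 0, 0, 0, 0, 0]

```text
time_s: 9.43
tcp_pos: [0.6033, -0.2019, 0.342]
eef_rot: [-179.9, -0.0, -62.1]
contact_force: [0.2, 0.5, -7.4]
gripper_width: 0.0133
```

```bash
python3 - <<'E'
import pickle,cv2,numpy as np
d=pickle.load(open("c0.pkl","rb"))
def crop(n,x,y,w,h,s): return cv2.resize(d[n]["pixels"][y:y+h,x:x+w,::-1],None,fx=s,fy=s,interpolation=cv2.INTER_CUBIC)
a=np.vstack([crop("top",205,195,70,26,11),crop("scene",365,165,70,26*2,6)[:,:770] if 0 else np.pad(crop("scene",365,165,48,40,7),((0,0),(0,434),(0,0)))])
cv2.imwrite("pics/z2.png",a); print(a.shape)
E
```

```text
(566, 770, 3)
```

View pics/z2.png

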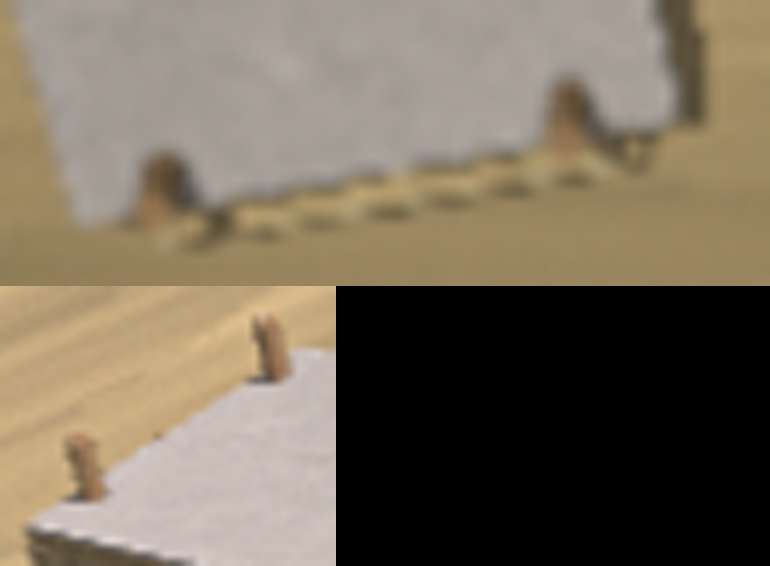

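The pins' feet show at top (220,211) and (257,204), and at scene (403.7,178) and (378,195).

```bash
cat > seat.py <<'E'
from targets import *
import pickle
d=pickle.load(open("c0.pkl","rb")); T,S=d["top"],d["scene"]
b1,e1=tri([ray(T,220,211),ray(S,403.7,177.9)]); b2,e2=tri([ray(T,257.3,204),ray(S,378.1,194.9)])
yv=b1-b2; yaw=np.degrees(np.arctan2(yv[1],yv[0]))-90
C=np.array([[.5244,.1094,.0335],[.4967,.2818,.0356],[.6697,.3099,.1354],[.6976,.135,.127]])
B=lambda yaw:Ro.from_euler("z",yaw,degrees=True)*Ro.from_euler("y",-30,degrees=True)
if __name__=="__main__":
    print(b1,e1,b2,e2,np.linalg.norm(yv),"yaw",yaw)
    for c,z in ((C,0),): pass
    pm=(b1+b2)/2; s1=pm+B(8.8).apply([.087,0,0]); print("seat from pins",s1,"corner centre",C.mean(0),"in seat frame",B(8.8).inv().apply(C.mean(0)-s1))
    # top ray consistency: board centre from top corners with z = .04/.14 
    U=[(267,205.6),(213,215),(196,158),(254,148)]; Q=np.array([onz(T,*u,z) for u,z in zip(U,(.04,.04,.14,.14))]); print(Q,Q.mean(0))
    m=np.array([onz(T,u,v,.0465) for u,v in ((220,211),(257.3,204))]); print("pins by top at z .0465",m, m.mean(0)+B(8.8).apply([.087,0,0]),np.linalg.norm(m[0]-m[1]))
    m=np.array([onz(S,u,v,.0465) for u,v in ((403.7,177.9),(378.1,194.9))]); print("by scene",m, m.mean(0)+B(8.8).apply([.087,0,0]),np.linalg.norm(m[0]-m[1]))
E
python3 seat.py
```

```text
[0.50934122 0.25856987 0.04047322] [np.float64(0.5), np.float64(0.5)] [0.5293751  0.13855596 0.04291743] [np.float64(0.7), np.float64(0.7)] 0.1216990925206859 yaw 9.476985533934041
seat from pins [0.59381545 0.21008951 0.08519532] corner centre [0.5971   0.209025 0.082875] in seat frame [ 0.00150982 -0.00155447 -0.00355098]
[[0.5231507  0.107232   0.04      ]
 [0.49736831 0.28187282 0.04      ]
 [0.66835984 0.30801852 0.14      ]
 [0.69410121 0.13174212 0.14      ]] [0.59574501 0.20721636 0.09      ]
pins by top at z .0465 [[0.50943975 0.25766452 0.0465    ]
 [0.52880369 0.13750342 0.0465    ]] [0.59357901 0.20911057 0.09      ] 0.12171135308621625
by scene [[0.51349935 0.25316895 0.0465    ]
 [0.53223327 0.13673709 0.0465    ]] [0.5973236  0.20647962 0.09      ] 0.11792936919135895
```

```bash
cat >> seat.py <<'E'
seat=np.array([.595,.209,.087]); BS=B(9.1); RS=frame(-BS.apply([0,0,1]),-BS.apply([1,0,0]))
E
python3 - <<'E'
from seat import *; from plant import r
p,R=pose(r.get_state()); q=np.array([.57,.20,.345])
plan(p,R,q,R,16); print(RS.as_euler("xyz",degrees=True))
plan(q,R,seat+BS.apply([.005,0,.0454+.06]),RS,12)
E
```

```text
16 rows: turn [0. 0. 0.] shift [-2.32 -0.99 -0.02] | end err mm [-0.1  0.3  0. ]
[-1.50000000e+02 -1.27222187e-14 -8.09000000e+01]
12 rows: turn [2.47 0.41 1.53] shift [-0.11  0.5   1.3 ] | end err mm [ 0.3 -0.4  0.1]
```

>>> carry_out:
  motion: [0, 0, 0, -1.16, -0.5, -0.01, 0, 0, 0, 0, -2.32, -0.99, -0.02, 0, 0, 0, 0, -2.32, -0.99, -0.02, 0, 0, 0, 0, -2.32, -0.99, -0.02, 0, 0, 0, 0, -2.32, -0.99, -0.02, 0, 0, 0, 0, -2.32, -0.99, -0.02, 0, 0, 0, 0, -2.32, -0.99, -0.02, 0, 0, 0, 0, -2.32, -0.99, -0.02, 0, 0, 0, 0, -2.32, -0.99, -0.02, 0, 0, 0, 0, -2.32, -0.99, -0.02, 0, 0, 0, 0, -2.32, -0.99, -0.02, 0, 0, 0, 0, -2.32, -0.99, -0.02, 0, 0, 0, 0, -2.32, -0.99, -0.02, 0, 0, 0, 0, -2.32, -0.99, -0.02, 0, 0, 0, 0, -2.32, -0.99, -0.02, 0, 0, 0, 0, -2.32, -0.99, -0.02, 0, 0, 0, 0, -1.16, -0.5, -0.01, 0, 0, 0, 0, 0, 0, 0, 0, 0, 0, 0, 0, 0, 0, 0]

```text
time_s: 11.02
tcp_pos: [0.5693, 0.2008, 0.3439]
eef_rot: [179.9, -0.1, -62.1]
contact_force: [-0.1, 0.3, -6.0]
gripper_width: 0.0138
```

```bash
python3 - <<'E'
from seat import *; from plant import r
st=r.get_state(); p,R=pose(st); print(p,st["eef_rot"],st["joints"],st["contact_force"],st["gripper_width"])
plan(p,R,seat+BS.apply([.005,0,.0454+.06]),RS,12)
E
```

```text
[0.56927295 0.20082873 0.34387899] [ 1.79903571e+02 -7.60250829e-02 -6.20572433e+01] [ 3.79958473e+01  1.09530881e+01  2.55412864e+00  5.86377467e-02
 -8.17092648e+01 -1.00616647e+01] [-0.12165566  0.34277897 -6.03924583] 0.013848094495270594
12 rows: turn [2.48 0.4  1.54] shift [-0.1   0.49  1.29] | end err mm [ 0.6 -0.4  0.5]
```

>>> carry_out:
  motion: [2.48, 0.4, 1.54, -0.1, 0.49, 1.29, 0, 2.48, 0.4, 1.54, -0.1, 0.49, 1.29, 0, 2.48, 0.4, 1.54, -0.1, 0.49, 1.29, 0, 2.48, 0.4, 1.54, -0.1, 0.49, 1.29, 0, 2.48, 0.4, 1.54, -0.1, 0.49, 1.29, 0, 2.48, 0.4, 1.54, -0.1, 0.49, 1.29, 0, 2.48, 0.4, 1.54, -0.1, 0.49, 1.29, 0, 2.48, 0.4, 1.54, -0.1, 0.49, 1.29, 0, 2.48, 0.4, 1.54, -0.1, 0.49, 1.29, 0, 2.48, 0.4, 1.54, -0.1, 0.49, 1.29, 0, 2.48, 0.4, 1.54, -0.1, 0.49, 1.29, 0, 2.48, 0.4, 1.54, -0.1, 0.49, 1.29, 0, 0, 0, 0, 0, 0, 0, 0, 0, 0, 0, 0, 0, 0, 0, 0, 0, 0, 0, 0, 0, 0]

```text
time_s: 12.27
tcp_pos: [0.5556, 0.1946, 0.1963]
eef_rot: [-150.8, -0.5, -80.6]
contact_force: [1.1, -0.2, -7.1]
gripper_width: 0.0134
```

```bash
python3 - <<'E'
from seat import *; from plant import r
st=r.get_state(); p,R=pose(st); print(p,st["eef_rot"],st["contact_force"],st["gripper_width"])
print("TCP in seat frame",BS.inv().apply(p-seat))
plan(p,R,seat+BS.apply([.005,0,.0454]),RS,10)
s=r.capture("scene");t=r.capture("top");w=r.capture("wrist"); pickle.dump((s,t,w),open("c3.pkl","wb"))
f=lambda c,x,y,w,h:cv2.resize(c["pixels"][y:y+h,x:x+w],(400,300),interpolation=cv2.INTER_CUBIC)
a=np.vstack([np.hstack([f(s,340,90,160,120),f(t,170,100,160,120)]),np.hstack([f(w,120,60,400,300),f(s,300,120,160,120)])])
cv2.imwrite("pics/h1.png",a[:,:,::-1])
E
```

```text
[0.55561591 0.19455039 0.19629375] [-150.84593688   -0.546707    -80.56927912] [ 1.10852976 -0.18773389 -7.13853475] 0.013438471841291573
TCP in seat frame [ 0.01898939 -0.00803883  0.11523802]
10 rows: turn [ 0.08 -0.03  0.06] shift [-0.08  0.13  0.7 ] | end err mm [ 0.4 -0.3  0.1]
```

View pics/h1.png

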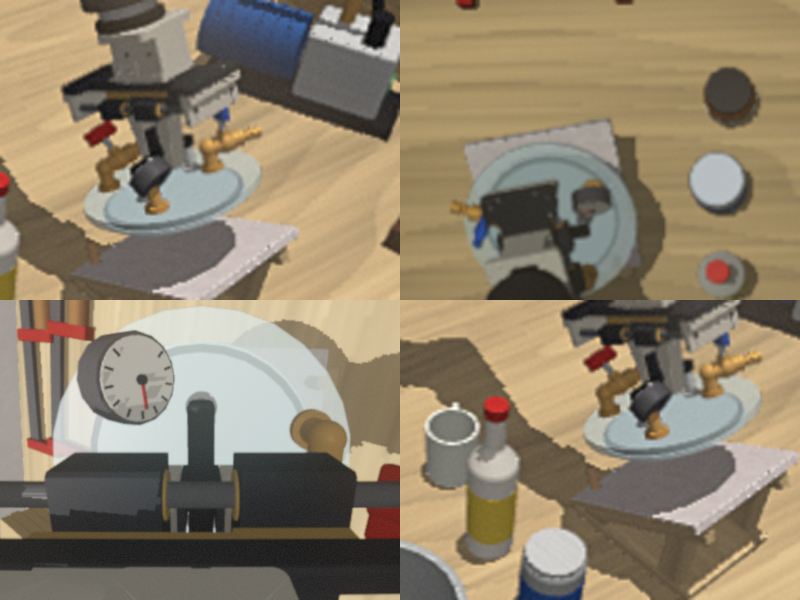

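The lid is held level with the board, with the red tap still open and the blue one shut. The board is clear and the bystanders stand as before. I'll correct and descend most of the way.

>>> carry_out:
  motion: [0.1, -0.05, 0.1, -0.1, 0.15, 0.6, 0, 0.1, -0.05, 0.1, -0.1, 0.15, 0.6, 0, 0.1, -0.05, 0.1, -0.1, 0.15, 0.6, 0, 0.1, -0.05, 0.1, -0.1, 0.15, 0.6, 0, 0.1, -0.05, 0.1, -0.1, 0.15, 0.6, 0, 0.1, -0.05, 0, -0.1, 0.15, 0.6, 0, 0.1, 0, 0, -0.1, 0.15, 0.6, 0, 0.1, 0, 0, -0.1, 0.1, 0.5, 0, 0, 0, 0, 0, 0, 0.4, 0, 0, 0, 0, 0, 0, 0.3, 0, 0, 0, 0, 0, 0, 0, 0, 0, 0, 0, 0, 0, 0, 0, 0, 0, 0, 0, 0, 0, 0]

```text
time_s: 13.5
tcp_pos: [0.5733, 0.2094, 0.1502]
eef_rot: [-150.6, -0.3, -80.6]
contact_force: [-0.7, 0.5, -7.1]
gripper_width: 0.0137
```

```bash
cat > q.py <<'E'
from seat import *; from plant import r
st=r.get_state(); p,R=pose(st); print(p,st["eef_rot"],st["gripper_width"],"F in tool",R.inv().apply(st["contact_force"]),"M",R.inv().apply(st["moment"]))
print("TCP in seat frame",BS.inv().apply(p-seat), "rot err deg",np.degrees((R.inv()*RS).as_rotvec()))
E
python3 q.py
```

```text
[0.57330164 0.20939942 0.15018125] [-150.62224068   -0.25640109  -80.63123336] 0.01367396306903931 F in tool [-0.59509584  4.01936153  5.83110222] M [-3.04103701 -0.06423193  0.02981057]
TCP in seat frame [0.01309052 0.00382616 0.06539761] rot err deg [ 0.62163713 -0.08962552  0.36047907]
```

>>> carry_out:
  motion: [0.2, 0, 0.1, 0.1, 0.2, 0.3, 0, 0.2, 0, 0.1, 0.1, 0.2, 0.3, 0, 0.2, 0, 0.1, 0.1, 0.2, 0.3, 0, 0, 0, 0, 0, 0.1, 0.3, 0, 0, 0, 0, 0, 0, 0.2, 0, 0, 0, 0, 0, 0, 0, 0, 0, 0, 0, 0, 0, 0, 0, 0, 0, 0, 0, 0, 0, 0]

```text
time_s: 14.17
tcp_pos: [0.5746, 0.207, 0.1447]
eef_rot: [-151.1, -0.3, -81.2]
contact_force: [-0.6, 0.9, -5.9]
gripper_width: 0.0136
```

```bash
python3 q.py
```

```text
[0.57457578 0.20701133 0.1447362 ] [-151.07627064   -0.3229124   -81.22289875] 0.013567614047868468 F in tool [-0.98465094  3.26371915  4.97407763] M [-2.98477582 -0.02840112  0.01100776]
TCP in seat frame [0.01113045 0.00126661 0.06024186] rot err deg [ 1.07717485 -0.4399756  -0.12232143]
```

>>> carry_out:
  motion: [0, 0, 0, 0, 0, 0, 0, 0, 0, 0, 0, 0, 0, 0, 0, 0, 0, 0, 0, 0, 0]

```text
time_s: 14.42
tcp_pos: [0.5745, 0.207, 0.1449]
eef_rot: [-151.1, -0.3, -81.2]
contact_force: [-0.4, -0.0, -6.4]
gripper_width: 0.0136
```

```bash
python3 q.py; python3 - <<'E'
from seat import *; from plant import r
s=r.capture("scene");t=r.capture("top");print([r.get_state()["tcp_pos"] for _ in range(2)])
pickle.dump((s,t),open("c4.pkl","wb"))
f=lambda c,x,y,w,h,W=400,H=300:cv2.resize(c["pixels"][y:y+h,x:x+w],(W,H),interpolation=cv2.INTER_CUBIC)
a=np.hstack([f(s,360,130,112,84,480,360),f(t,190,135,85,95,320,360)])
cv2.imwrite("pics/h2.png",a[:,:,::-1])
E
```

```text
[0.57452668 0.20702738 0.14488877] [-151.06274798   -0.31877305  -81.2211448 ] 0.013608615847545228 F in tool [-0.06477683  3.50776982  5.42028377] M [-3.01322512 -0.05178314 -0.01256694]
TCP in seat frame [0.01116695 0.00129023 0.06039696] rot err deg [ 1.06363582 -0.43552316 -0.1227788 ]
[array([0.57448486, 0.20704183, 0.14480941]), array([0.57448486, 0.20704183, 0.14480941])]
```

View pics/h2.png

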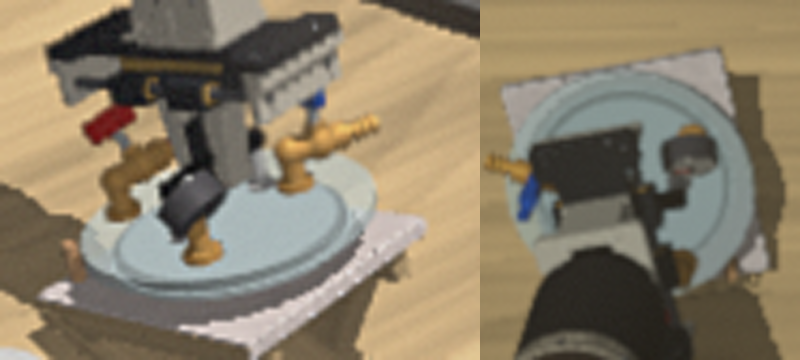

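The scene panel shows the lid hovering over the board, and the force is still the full weight, so there is no contact. The arm under-travels on small rows, so I'll keep closing in with feedback.

>>> carry_out:
  motion: [0.4, -0.1, 0, 0, 0.3, 0.4, 0, 0.4, -0.1, 0, 0, 0.2, 0.4, 0, 0.3, -0.1, 0, 0, 0.2, 0.4, 0, 0, 0, 0, 0, 0, 0, 0, 0, 0, 0, 0, 0, 0, 0]

```text
time_s: 14.93
tcp_pos: [0.5741, 0.209, 0.1434]
eef_rot: [-151.2, -0.4, -81.2]
contact_force: [0.3, 0.8, -6.6]
gripper_width: 0.0132
```

```bash
python3 q.py
```

```text
[0.57414507 0.20897666 0.14337336] [-151.15807774   -0.38076958  -81.24243986] 0.013245359682272296 F in tool [-0.78398874  2.81626222  5.96596352] M [-2.94365313 -0.05530329  0.01638978]
TCP in seat frame [0.0103499  0.00327533 0.05911883] rot err deg [ 1.15920791 -0.49988437 -0.11123561]
```

```bash
python3 -c "
from plant import r
s=r.get_state();print(s['joints'],s['qd'],s['joint_torque'])"
```

```text
[  22.57639711    4.85883753  -57.74128662   95.4554968    -6.97429735
 -107.4796132 ] [-0.04426768 -0.09867209 -0.01309083 -0.10210336  0.07721512  0.05509072] [ 2.66392232e-02 -3.34811568e+01  2.62055093e+01 -6.12062777e-04
 -9.68938731e-01  2.77538050e-02]
```

>>> carry_out:
  motion: [0, 0, 0, 0, 0, 0.5, 0]

```text
time_s: 15.02
tcp_pos: [0.5764, 0.2095, 0.1413]
eef_rot: [-151.3, -0.4, -81.3]
contact_force: [-1.5, 0.2, -6.1]
gripper_width: 0.0136
```

```bash
python3 q.py;python3 -c "
from plant import r
s=r.get_state();print(s['joints'],s['qd'],s['joint_torque'])"
```

```text
[0.57637118 0.2095392  0.14130017] [-151.32522892   -0.42717316  -81.2749374 ] 0.013646649629510255 F in tool [-0.4890123   4.21631064  4.67562594] M [-3.0273362  -0.07868156  0.0224138 ]
TCP in seat frame [0.01129396 0.00347871 0.05617986] rot err deg [ 1.32661574 -0.55609944 -0.11755937]
[  22.55011421    5.26816778  -57.50656063   95.45495841   -6.98232468
 -107.48331847] [-0.46976825  6.1824501   3.524246   -0.03339239 -0.06163354 -0.04706028] [ 6.33426500e-02 -3.47385049e+01  2.59518278e+01 -3.24146815e-03
 -9.67902951e-01  3.58104450e-02]
```

Joint 4 is at its limit (95.5) and joint 3 is near its own, because this tilted, folded-back pose sits close to a wrist singularity. Going straight down along the normal still works. The present pose (11 mm above the pins' line, tilt error 1.4°) is within tolerance, so I'll carry on along tool z and watch the force.

>>> carry_out:
  motion: [0, 0, 0, 0, 0, 0.5, 0, 0, 0, 0, 0, 0, 0, 0]

```text
time_s: 15.18
tcp_pos: [0.5795, 0.2104, 0.1383]
eef_rot: [-151.6, -0.5, -81.3]
contact_force: [0.8, 0.0, -6.0]
gripper_width: 0.0139
```

```bash
cat >> q.py <<'E'
print("joints",st["joints"])
E
python3 q.py
```

```text
[0.5794578  0.21037332 0.13828878] [-151.56694191   -0.48851766  -81.31297763] 0.013894838249921142 F in tool [0.063627   2.14142703 5.68071841] M [-2.94728921 -0.04920687 -0.03846642]
TCP in seat frame [0.01254196 0.00381416 0.05198207] rot err deg [ 1.56868621 -0.62796474 -0.12199074]
joints [  22.51379672    5.8477405   -57.17691086   95.45454857   -6.98563568
 -107.48535399]
```

>>> carry_out:
  motion: [-0.6, 0, 0, 0, 0.35, 0.1, 0, -0.6, 0, 0, 0, 0.35, 0.1, 0, 0, 0, 0, 0, 0, 0, 0]

```text
time_s: 15.43
tcp_pos: [0.5746, 0.209, 0.1343]
eef_rot: [-152.7, -0.5, -81.4]
contact_force: [-0.6, -6.2, 0.9]
gripper_width: 0.0134
```

```bash
python3 q.py
```

```text
[0.57458612 0.2089677  0.13428767] [-152.68020367   -0.51472111  -81.40422973] 0.013372246146350693 F in tool [ 6.08851079  0.93617862 -1.48998369] M [-2.06305303  2.72216006 -0.06306898]
TCP in seat frame [0.00618299 0.00319673 0.05103335] rot err deg [ 2.68243324 -0.69355069 -0.19560391]
joints [  27.63828074    6.01257206  -57.04392922   83.42583864   -9.10993743
 -100.17566857]
```

>>> carry_out:
  motion: [0.6, 0.3, 0, -0.1, 0, 0.1, 0, 0.6, 0.3, 0, -0.1, 0, 0.1, 0, 0, 0, 0, 0, 0, 0, 0]

```text
time_s: 15.68
tcp_pos: [0.5753, 0.2107, 0.1347]
eef_rot: [-151.7, -1.0, -81.9]
contact_force: [4.0, -2.9, -1.5]
gripper_width: 0.0133
```

```bash
python3 q.py
```

```text
[0.57533338 0.2107418  0.13473659] [-151.6687837    -1.01385221  -81.88316056] 0.013336889893417888 F in tool [ 3.37891606 -2.39288591  3.01562326] M [-1.02350566  0.9240433   0.0733813 ]
TCP in seat frame [0.00728944 0.00483031 0.05091291] rot err deg [ 1.67739775 -1.36445435 -0.36442677]
joints [  23.32906298    5.95989869  -57.53980005   95.51435303   -8.05953937
 -108.57569516]
```

>>> carry_out:
  motion: [-0.3, -0.5, 0, 0, 0, 0.2, 0, -0.3, -0.5, 0, 0, 0, 0.2, 0, 0, 0, 0, 0, 0, 0, 0]

```text
time_s: 15.93
tcp_pos: [0.576, 0.2112, 0.1314]
eef_rot: [-152.3, -0.3, -81.1]
contact_force: [-11.5, -8.5, 7.8]
gripper_width: 0.0133
```

```bash
python3 q.py; python3 - <<'E'
from seat import *; from plant import r
s=r.capture("scene");t=r.capture("top")
f=lambda c,x,y,w,h,W=400,H=300:cv2.resize(c["pixels"][y:y+h,x:x+w],(W,H),interpolation=cv2.INTER_CUBIC)
a=np.hstack([f(s,360,130,112,84,480,360),f(t,190,135,85,95,320,360)])
cv2.imwrite("pics/h3.png",a[:,:,::-1])
E
```

```text
[0.57595508 0.21116256 0.1314038 ] [-152.31452428   -0.25609495  -81.12476767] 0.01331740285686849 F in tool [  6.6836197    7.62529336 -12.77366936] M [-3.99498395  2.35500028  0.01937153]
TCP in seat frame [0.0062123  0.00514745 0.04768641] rot err deg [ 2.31501979 -0.33277734 -0.07334736]
joints [  22.38139282    6.26459096  -57.378285     95.51278152   -6.481477
 -107.44174398]
```

View pics/h3.png

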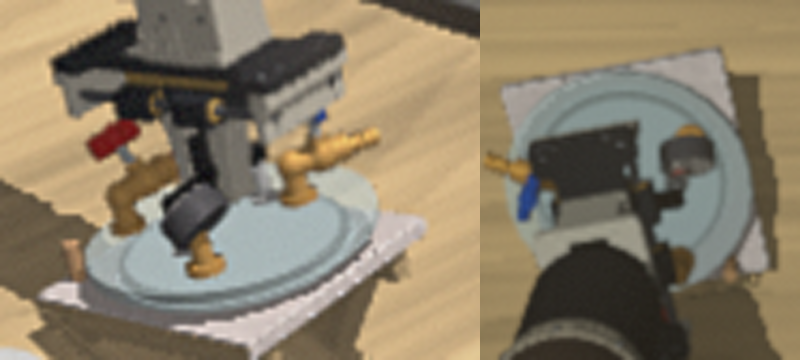

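The lid is now in contact, pressing with about 19 N, and the rim sits just upslope of both pins. I'll release gently.

>>> carry_out:
  motion: [0, 0, 0, 0, 0, -0.1, 1.6, 0, 0, 0, 0, 0, 0, 1.8, 0, 0, 0, 0, 0, 0, 2.4, 0, 0, 0, 0, 0, 0, 3, 0, 0, 0, 0, 0, 0, 3.6, 0, 0, 0, 0, 0, 0, 3.6]
  grip_force: 5

```text
time_s: 16.53
tcp_pos: [0.576, 0.2124, 0.1318]
eef_rot: [-152.4, -0.2, -81.1]
contact_force: [-0.4, -0.5, 1.2]
gripper_width: 0.0344
```

```bash
python3 q.py
```

```text
[0.57600463 0.21243427 0.13183231] [-152.35251704   -0.19718678  -81.11046139] 0.034353513294837865 F in tool [ 0.42373827 -0.13710391 -1.31673786] M [-1.62622546 -0.04576635  0.03927699]
TCP in seat frame [0.00664312 0.00639531 0.04793248] rot err deg [ 2.35287423 -0.27424265 -0.08932585]
joints [  23.16201966    6.27984577  -57.30698515   93.92066736   -6.75527541
 -106.55984895]
```

>>> carry_out:
  motion: [0, 0, 0, 0, 0, -0.6, 3.9, 0, 0, 0, 0, 0, -0.6, 3.9, 0, 0, 0, 0, 0, 0, 3.9]

```text
time_s: 16.78
tcp_pos: [0.5702, 0.2114, 0.1429]
eef_rot: [-152.3, -0.1, -81.2]
contact_force: [-0.1, 1.0, -0.6]
gripper_width: 0.0391
```

```bash
python3 q.py
```

```text
[0.57024861 0.21141451 0.14293868] [-1.52342976e+02 -1.49342443e-01 -8.11892981e+01] 0.0390786736665083 F in tool [-1.05305012  0.24987303  0.54719644] M [-1.64294935 -0.3288338   0.04834443]
TCP in seat frame [0.00713451 0.00629875 0.06047331] rot err deg [ 2.34334673 -0.27034902 -0.18144576]
joints [ 30.48123837   4.96305215 -56.87880886  77.51736909 -10.23895113
 -96.64982764]
```

Good, it retreats freely. Continuing.

>>> carry_out:
  motion: [0, 0, 0, 0, 0, -0.8, 3.9, 0, 0, 0, 0, 0, -0.8, 3.9, 0, 0, 0, 0, 0, -0.8, 3.9, 0, 0, 0, 0, 0, -0.8, 3.9, 0, 0, 0, 0, 0, -0.8, 3.9, 0, 0, 0, 0, 0, 0, 3.9]

```text
time_s: 17.28
tcp_pos: [0.5526, 0.2099, 0.1796]
eef_rot: [-152.2, -0.1, -81.1]
contact_force: [-1.4, 1.0, 0.1]
gripper_width: 0.039
```

```bash
python3 q.py
```

```text
[0.55258765 0.20987077 0.17961322] [-1.52197284e+02 -1.46003542e-01 -8.10709052e+01] 0.03898437731276534 F in tool [-1.16133549  1.05053204 -0.71450714] M [-1.59363748 -0.14038727  0.04854315]
TCP in seat frame [0.010158   0.00756766 0.10107581] rot err deg [ 2.19749854 -0.21043105 -0.07906037]
joints [ 42.45753151   0.83272699 -53.04722     51.24053216 -19.43881866
 -79.91361752]
```

>>> carry_out:
  motion: [0, 0, 0, 0, 0, -1.5, 3.9, -2, 0, 0, 0, 0, -1.5, 3.9, -3, 0, 0, 0, 0, -2, 3.9, -3, 0, 0, 0, 0, -2, 3.9, -3, 0, 0, 0, 0, -2, 3.9, -3, 0, 0, 0, 0, -2, 3.9, -3, 0, 0, 0, 0, -2, 3.9, -3, 0, 0, 0, 0, -2, 3.9, 0, 0, 0, -2, 0, -2, 3.9, 0, 0, 0, 0, 0, 0, 3.9, 0, 0, 0, 0, 0, 0, 3.9]

```text
time_s: 18.2
tcp_pos: [0.4983, 0.2199, 0.3382]
eef_rot: [-172.0, -0.3, -81.3]
contact_force: [0.1, -0.4, -0.2]
gripper_width: 0.0392
```

```bash
python3 q.py; python3 - <<'E'
from seat import *; from plant import r
s=r.capture("scene");t=r.capture("top");w=r.capture("wrist");pickle.dump((s,t,w),open("c5.pkl","wb"))
f=lambda c,x,y,w,h,W=400,H=300:cv2.resize(c["pixels"][y:y+h,x:x+w],(W,H),interpolation=cv2.INTER_CUBIC)
a=np.vstack([np.hstack([f(s,360,130,112,84),f(t,190,135,95,71)]),np.hstack([f(w,120,50,400,300),f(s,250,110,260,195)])])
cv2.imwrite("pics/e1.png",a[:,:,::-1])
E
```

```text
[0.4983024  0.21985639 0.33824926] [-172.03958336   -0.33065286  -81.33530089] 0.039151620539887785 F in tool [ 0.45150729 -0.020575    0.19475035] M [-0.62794116 -0.01506424  0.00652911]
TCP in seat frame [0.04442304 0.02601325 0.26447   ] rot err deg [22.04067141 -0.45706463 -0.30597447]
joints [ 48.31730753   0.09839251 -13.12994946   5.63362203 -70.92106431
 -41.2001664 ]
```

View pics/e1.png

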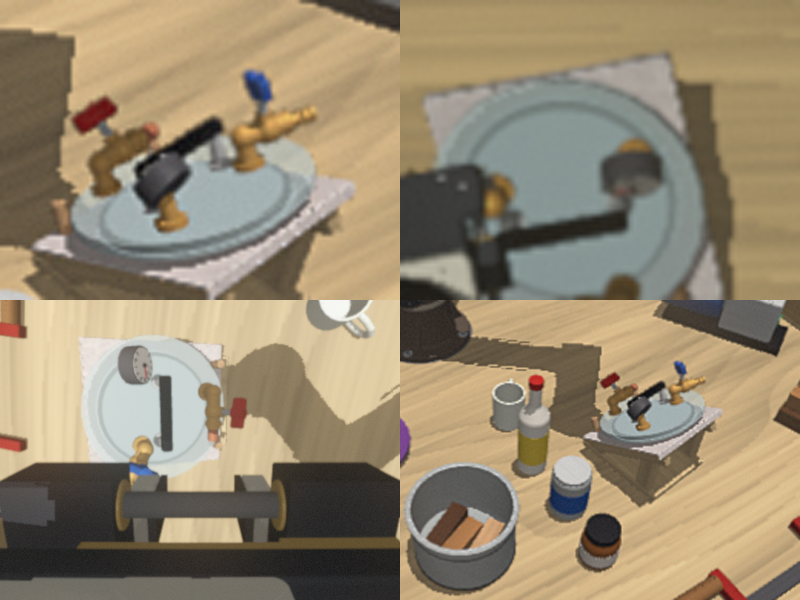

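The lid lies on the board, handle up. The red tap is in line with its pipe and the blue tap is unchanged. The pins are at the rim, at (222,365) and (220,460) in the wrist panel, and all the bystanders are standing. One numeric check before handing in.

```bash
python3 - <<'E'
from seat import *; from plant import r
s,t,w=pickle.load(open("c5.pkl","rb"))
x,e=tri([ray(w,285,164),ray(s,411.2,170)]); print(e,"handle in seat frame",BS.inv().apply(x-seat))
n=BS.apply([0,0,1])
for nm,c,u in (("w",w,(285,164)),("s",s,(411.2,170))):
    o,dd=ray(c,*u); q=o+dd*((seat+n*.066-o)@n)/(dd@n); print(nm,BS.inv().apply(q-seat))
u=[(222,365),(220,460)]; m=[]
for a in u:
    o,dd=ray(w,a[0]+120,a[1]-250); q=o+dd*((seat+n*.03-o)@n)/(dd@n); m.append(BS.inv().apply(q-seat))
print("pin tops",m)
s2=r.capture("scene"); print("scene change",np.abs(s2["pixels"].astype(int)-s["pixels"]).max())
for nm,u,z in (("glue",(298,210),.225),): pass
E
```

```text
[np.float64(1.8), np.float64(1.8)] handle in seat frame [0.00820206 0.0056548  0.06255809]
w [0.00778017 0.00401864 0.066     ]
s [0.01608067 0.00059011 0.066     ]
pin tops [array([-0.08906819, -0.05784972,  0.03      ]), array([-0.08730726,  0.08450503,  0.03      ])]
scene change 103
```

```bash
python3 - <<'E'
from seat import *; from plant import r
a=r.capture("scene")["pixels"].astype(int); b=pickle.load(open("c5.pkl","rb"))[0]["pixels"].astype(int)
D=np.abs(a-b).max(2); print("lid region mean/p99",D[140:215,365:475].mean(),np.percentile(D[140:215,365:475],99),"where big",np.argwhere(D>60)[:5],(D>60).sum())
r.close_job()
E
```

```text
lid region mean/p99 2.2774545454545456 6.0 where big [[  2 435]
 [ 27 394]
 [ 27 395]
 [ 28 395]
 [ 29 396]] 83
the job is handed in; nothing more can be done
```

I opened the red vent tap by about 78° with the lid still on the pot, then lifted the lid and laid it on the lid stand, handle up. I handed the job in at about 18.5 s, and the simulator gave no verdict.

**Position:** in the last check the handle was about 8 mm up the slope from the pin-contact position, 5 mm to one side and 63 mm out from the board. All three are within the limits. One single-view ray gave 16 mm up the slope instead of 8 mm, which is still within the 18 mm limit.

**Flatness:** I judged this only by eye in the pictures and did not measure the angle. The tool was tilted about 2.3° from the board at release.

**Taps and bystanders:** the last pictures show the red tap open, the blue tap shut, and the tin, bottle, jar and mug still standing where they were. The lid area did not change between the last pictures. The only large differences were 83 pixels; the ones I looked at lay outside the lid area, probably arm jitter.

**Joint limits:** the tilted placing pose brought joint 4 right up against its range, with readings up to 95.514 against a stated 95.51. Joint 3 came within about 1° of its limit. I saw no fault reported, but a strict range check might count the joint 4 reading.

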